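Lock the wash basket with the sprung swing clamp

ROBOT

A 6-joint arm with a two-finger parallel gripper is mounted at the origin on the work surface. World frame = base frame: x ahead of the robot, y to its left, z up, the work surface at z = 0. Lengths are in m, angles in rad, forces in N, time in s.
With the tool pointing down it reaches from about 0.375 to 0.9 m from the base axis. Payload 3.1 kg.
Tool frame: the origin (TCP) lies on the centre line of the jaws, within the pads' length; the fingertips stand 14 mm ahead of it and the grasp point (between the pads) lies 5 mm behind it; y points along the fingers, z is the direction in which the jaws open and shut, and the axes are right-handed (so a half turn about y gives the same grasp; the last joint's range is limited). The gripper opens to 87 mm and grips with 3 to 60 N. Pads are 19 mm wide; open, the fingers measure 117 mm over their backs; the gripper's body (75 mm by 190 mm) begins 51 mm behind the grasp point.
Start: joints at [1.073, 0.527, 1.433, -0, 1.181, -0.178], TCP at [0.196, 0.593, 0.208] pointing down, gripper open.
Joint ranges: [-3.08, 3.08], [-0.75, 2.2], [0.22, 2.44], [-1.43, 4.57], [0, 2.65], [-2.85, 2.85]. Speed limits (rad/s): [2.79, 2.79, 3.14, 3.14, 3.14, 3.14].

INTERFACE

Orientations are given as a unit quaternion [x, y, z, w].
In Python, from rig import robot, vision gives the robot as it stands.
- The arm moves only by the shell command python3 -m crank 'ROWS' [FORCE]. ROWS is JSON, a list of rows, each a list of 7 numbers: the shift along the tool's x, y, z as a fraction of full scale, then the turn, a rotation vector about the tool's x, y, z as a fraction of full scale, then the gripper command: -1 is shut, 1 is fully open, values between are in proportion. In form: [[x, y, z, wx, wy, wz, grip], ...]. A call has 1 to 10 rows; each row is the pose to reach, as a shift and turn from the pose commanded when the call began, along the tool's axes at that moment, turning the shorter way round; what a row does not reach only later rows make up. Full scale, the value 1, is 50 cm for a shift and pi rad for a turn. A row lasts 1/8 s, in which the tool goes at most 62.5 mm and 10.7 degrees, less where a joint would pass 70% of its speed; a pose out of reach is approached as far as the arm can. A call with a number of a shift or a turn outside -1 to 1 is refused whole. A call with a gripper value outside its range is refused whole. The fingers move at their own pace and stop on an object; FORCE is the grip in N (left out, the last holds). Time passes only in rows, so rows that repeat a pose let the fingers close. It gives the time, the measured TCP pose, the force and the opening at its end, in the units of the state.
- robot.get_obs(): the state, without advancing time (a new reading comes with each control period).
- vision.camera(name): name is "side" or "top" or "wrist"; returns the picture (400x640x3 uint8, blue, green, red); there is no depth.
- vision.camera_info(name): a dict with "vfov" (degrees; the focal length in pixels is half the picture's height over the tangent of half this angle, whatever the lens; pixels are square), "cx", "cy" (the principal point, pixels), "k1" (the pictures are not rectified: a ray, as slopes to the right and down, at radius r is drawn at 1 + k1 r^2 times it, then the intrinsics apply), "world_from_camera" (4x4, takes a point from camera to world coordinates); the wrist camera has in their place "tool_from_camera" (4x4, takes a point from camera to tool coordinates, whose origin is the TCP and whose axes are the tool frame's). Camera axes: x right, y up, looking along -z (the intrinsics and any distortion apply to the point x, -y, -z); pixel columns grow to the right and rows downward; lengths in m; the calibration is good to about 2 mm. A picture is of the moment at which its call begins: read the wrist's pose just before it. camera_info takes no time and is no camera call.
- robot.hand_in(): hands the job in, once; it reports no verdict.
The state is a dict: "time": time; "q": joint angles; "joint_velocities": joint speeds; "joint_torque": joint torques, N m; "position": TCP position; "tool_rot": TCP orientation; "ft_force": force on the tool from outside, world axes, zero at the start; "moment": the same for the moment, N m; "grip_width": finger opening in m.
Only numpy, scipy, OpenCV 4.12 (cv2) and the standard library are available. Lean on these libraries where they do the work, as an engineer would, in place of code of your own. Each camera call takes 0.05 s, during which the arm holds its last target.

TASK

Lock the loaded wire basket onto the rinse tray: pull the sprung black bar knob on the centre post up out of its parking notch, turn it until the steel clamp finger under it lies over the rim of the wire basket (not the lidded pan), and let the knob snap fully down into the notch on that side. Where that notch lies has to be felt for; ease the knob into it and do not wrench the knob against the sides of a notch. Leave the basket, the pan and the other things where they are, and let go of the knob.

Things in the scene. Friction and masses are not known exactly. Their poses are not given: they have to be found in the camera images.
- tray: stainless rinse tray on the bench, 250 (x) x 430 (y) mm, floor 12 mm thick, rim 30 mm high, with two bays (centres at its y = +124 and -124 mm). Origin under its centre, z up. The upright post of the swing clamp stands on its centre; the post's axis is the tray's z axis.
- crown (a point): centre of the top of the post's notched crown, on the post's axis, 71 mm above the bench; axes as the tray's. The crown is 72 mm across and flat but for three notches, 8.5 mm deep (as the tooth sits) and 10 mm wide: the parking notch towards the tray's +x, and one locking notch on each side of it. Each locking notch is set at a new angle every time (see joint clamp).
- grip (a point): grip point of the knob, on the post's axis, 115 mm above the bench with the knob down. The knob is a black plastic bar 54 mm long, 14 mm wide, 26 mm high (100 to 126 mm above the bench when down), pinched across its 14 mm; point x runs along the bar, z up. Below the bar, the top of the clamp finger is at 84 mm. Knob, tooth and finger rise and turn together.
- finger_tip (a point): underside of the outer end of the steel clamp finger, a flat arm 14 mm wide that runs out from the post under the knob to a radius of 92 mm; this point lies at radius 85 mm, 73.5 mm above the bench with the knob down. Parked, the finger points to the tray's -x; locked, it hangs a few mm above a basket's rim.
- tooth (a point): lower end of the steel tooth, opposite the finger, 26.5 mm from the post's axis and 62.5 mm above the bench with the knob down; point x points outward. The tooth is 7 mm wide, reaches from 20 to 36 mm radius and sits in a notch with 1.5 mm play each side. The outer 2.5 mm of its underside on either side are bevelled up by 0.5 mm.
- plunger (a joint): height of the knob above fully down, m: 0 = tooth home in a notch, 0.0085 = tooth riding on the crown between notches, 0.015 = top stop. A spring pulls it down with 6 N at 0, rising to 9 N at the top (plus 1.6 N weight).
- clamp (a joint): turn of finger and tooth about the upright post, rad: 0 = parked, + = anticlockwise seen from above (finger to the tray's -y bay), - = clockwise (finger to the +y bay); stops at +-1.7. The locking notches lie somewhere between +0.9 and +1.25 and between -0.9 and -1.25, a gap in the dark crown; their angle is not reported: found by feel. Turning the tooth over the crown takes 0.1 to 0.2 N m.
- handle (a joint): wind-up of the rubber bush between the knob and the finger, rad (knob angle = clamp + handle): 3 N m per rad, 0 at rest. It shows how hard the knob is wrenched, as when the tooth is pressed against a notch's side; beyond +-0.12 (0.36 N m) the bush is overstrained.
- basket: stainless wire basket with brass and aluminium parts in it, 200 (x) x 148 (y) x 55 mm, about 1.5 kg, loose in one of the two bays; its rim is 67 mm above the bench; origin under its centre, z up. To be locked, not moved.
- lidded_pan: flat steel pan with lid, 196 x 144 x 28 mm, loose in the other bay; origin under its centre. Leave alone.
- detergent: white bottle with blue cap, 72 mm across, 170 mm high, standing on the bench; origin under its centre. Leave alone.
- beaker: grey plastic cup, 80 mm across, 90 mm high, on the bench; origin under its centre. Leave alone.
- brush: wooden scrubbing brush lying on the bench, lying along its x axis. Leave alone.

How it is judged:
On the way, in this order (a step that is already met when the one before it is completed fails the run):
1. the knob is pulled up clear of its parking notch (value of joint plunger above 0.0085 m), for 0.1 s.
2. the clamp finger has been turned until its end is over the wire basket (x of finger_tip in the frame of basket between -0.1 and 0.1 m and y of finger_tip in the frame of basket between -0.074 and 0.074 m), for 0.1 s.
At the end, for the whole second after the job is handed in: the knob is fully down (within 1.5 mm) in the notch on the wire basket's side and stays there, the end of the clamp finger is above the basket's outline, the basket is at rest and the knob is let go (all of step 2 and value of joint plunger below 0.0015 m and linear speed of basket below 0.02 m/s); the robot touches nothing.
It fails at once if the knob is wrenched: the bush is wound beyond 0.12 rad (0.36 N m) (value of joint handle above 0.12 rad or value of joint handle below -0.12 rad).
It fails at once if the basket or the pan is shifted by more than 15 mm (distance of any of basket, lidded_pan from where it was at the start of the episode above 0.015 m).
It fails at once if the bottle, the cup or the brush is shifted by more than 30 mm (distance of any of detergent, beaker, brush from where it was at the start of the episode above 0.03 m).
It also fails if it takes over 51 s, if anything falls off the work surface, if the arm or the gripper's body presses on something with over 40 N, if the wrist force passes 120 N, or if a joint passes its speed limit or range.

## Working session

There is one attempt and no reset: what is moved stays moved. The work goes in short steps, Python scripts to look and compute and a shell command to move; the robot and the scene stay as the last step left them, time stands still between calls to the robot, and variables do not carry over. Pictures are saved under pics/ and viewed, and the job is handed in when it is done.

```bash
ls; mkdir -p pics; python3 - <<'E'
from rig import robot, vision
import cv2,json
o=robot.get_obs();print(o)
for n in("top","side","wrist"):
    cv2.imwrite(f"pics/{n}0.png",vision.camera(n));i=vision.camera_info(n);print(n,i)
E
```

```text
pics
{'time': 0.0, 'q': array([ 1.07349384e+00,  5.28471523e-01,  1.43386799e+00,  1.08786507e-05,
        1.18136267e+00, -1.78510590e-01]), 'joint_velocities': array([-7.95388292e-04, -1.32124599e-03,  1.36910165e-03, -2.28414625e-04,
        1.37015982e-03, -3.52460233e-05]), 'joint_torque': array([-3.33679282e-04, -4.40032518e+01, -1.76594782e+01,  6.30712160e-02,
        5.82815974e-02, -1.91492177e-04]), 'position': array([0.19550632, 0.59286136, 0.20707927]), 'tool_rot': array([ 0.69884488, -0.11248528,  0.11198407, -0.69743993]), 'ft_force': array([0.70194896, 0.31373073, 0.14513353]), 'moment': array([ 0.00266929, -0.03055828,  0.01431756]), 'grip_width': 0.08698212190594945}
top {'vfov': 46.44999842888935, 'cx': 318.30789207294544, 'cy': 200.090624079619, 'k1': -0.06473611167528835, 'world_from_camera': array([[-0.01994744,  0.99742016, -0.06895742,  0.36543491],
       [-0.9997885 , -0.01955436,  0.00637061, -0.01936254],
       [ 0.00500576,  0.06906991,  0.99759926,  1.40078484],
       [ 0.        ,  0.        ,  0.        ,  1.        ]])}
side {'vfov': 49.64118802242422, 'cx': 330.7552791124217, 'cy': 207.76640170855768, 'k1': 0.01589229336185621, 'world_from_camera': array([[ 0.86951435,  0.26613406, -0.41607385, -0.17202092],
       [-0.49390438,  0.47159567, -0.73051761, -1.11280923],
       [ 0.001803  ,  0.84069625,  0.54150399,  0.92345545],
       [ 0.        ,  0.        ,  0.        ,  1.        ]])}
wrist {'vfov': 64.44803767030444, 'cx': 325.06658539295023, 'cy': 195.61501709199848, 'k1': -0.05411332026736828, 'tool_from_camera': array([[-5.85323945e-04, -9.65631536e-01, -2.59914204e-01,
        -7.07980342e-02],
       [-1.74900249e-04,  2.59914343e-01, -9.65631660e-01,
        -1.77079626e-01],
       [ 9.99999813e-01, -5.19748274e-04, -3.21023285e-04,
         1.77566001e-04],
       [ 0.00000000e+00,  0.00000000e+00,  0.00000000e+00,
         1.00000000e+00]])}
```

View pics/top0.png

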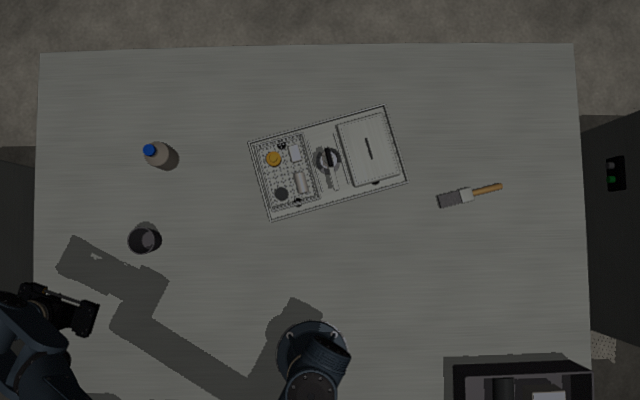

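View pics/side0.png

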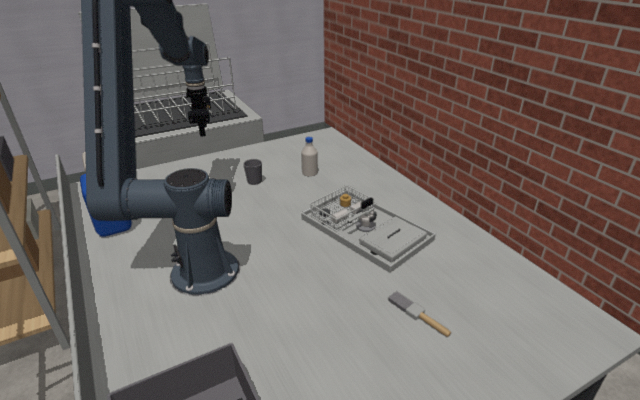

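View pics/wrist0.png

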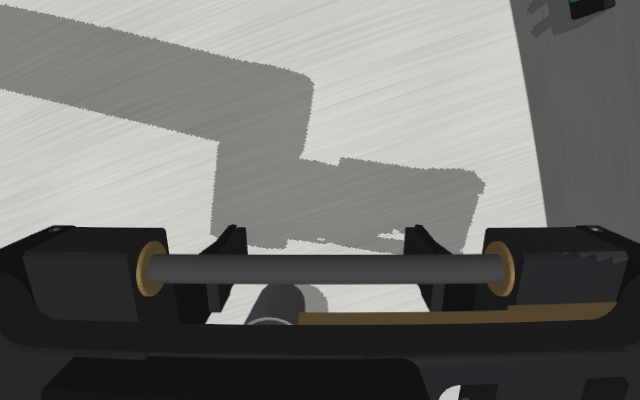

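The top view shows the tray with its basket (left, about 285,172), pan (right, about 370,147) and knob (about 327,159). Next I'll zoom in and set up projection helpers.

```bash
cat > h.py <<'E'
from rig import robot, vision
import cv2,numpy as np
from scipy.spatial.transform import Rotation as R
def Twt(o):
    T=np.eye(4);T[:3,:3]=R.from_quat(o["tool_rot"]).as_matrix();T[:3,3]=o["position"];return T
def cam(n,o=None):
    i=vision.camera_info(n)
    T=i["world_from_camera"] if n!="wrist" else Twt(o)@i["tool_from_camera"]
    return i,T
def KD(i):
    f=200/np.tan(np.radians(i["vfov"])/2)
    return np.array([[f,0,i["cx"]],[0,f,i["cy"]],[0,0,1.]]),np.array([i["k1"],0,0,0,0.])
def ray(n,px,o=None):
    i,T=cam(n,o);K,D=KD(i)
    u=cv2.undistortPoints(np.array([[px]],float),K,D)[0,0]
    d=T[:3,:3]@np.array([u[0],-u[1],-1]);return T[:3,3],d/np.linalg.norm(d)
def atz(n,px,z,o=None):
    c,d=ray(n,px,o);return c+d*(z-c[2])/d[2]
def proj(n,P,o=None):
    i,T=cam(n,o);K,D=KD(i);P=np.atleast_2d(P)
    p=(P-T[:3,3])@T[:3,:3]*[1,-1,-1]
    return cv2.projectPoints(p,np.zeros(3),np.zeros(3),K,D)[0][:,0]
def meet(*rs):
    A=np.zeros((3,3));b=np.zeros(3)
    for c,d in rs:
        M=np.eye(3)-np.outer(d,d);A+=M;b+=M@c
    x=np.linalg.solve(A,b);return x,[np.linalg.norm((np.eye(3)-np.outer(d,d))@(x-c)) for c,d in rs]
E
python3 - <<'E'
from h import *
a=cv2.imread("pics/top0.png")[95:230,235:420];cv2.imwrite("pics/topz.png",cv2.resize(a,None,fx=4,fy=4,interpolation=cv2.INTER_CUBIC))
a=cv2.imread("pics/side0.png")[180:270,295:440];cv2.imwrite("pics/sidez.png",cv2.resize(a,None,fx=5,fy=5,interpolation=cv2.INTER_CUBIC))
E
```

```text
(no output)
```

View pics/topz.png

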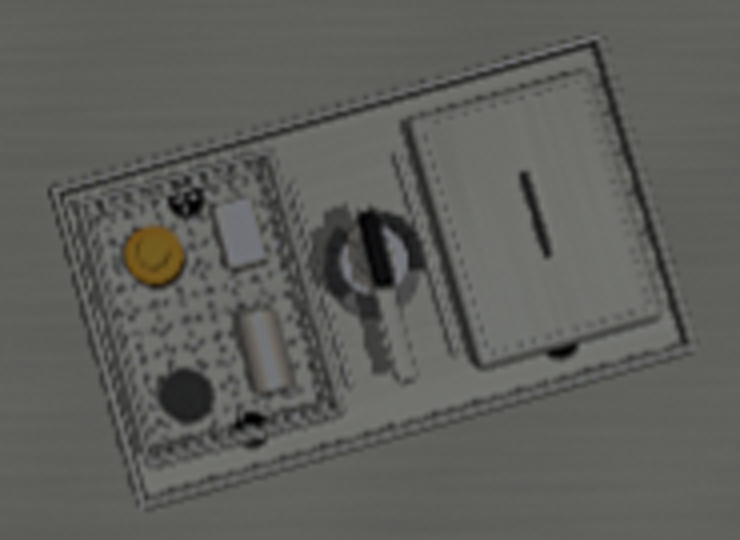

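View pics/sidez.png

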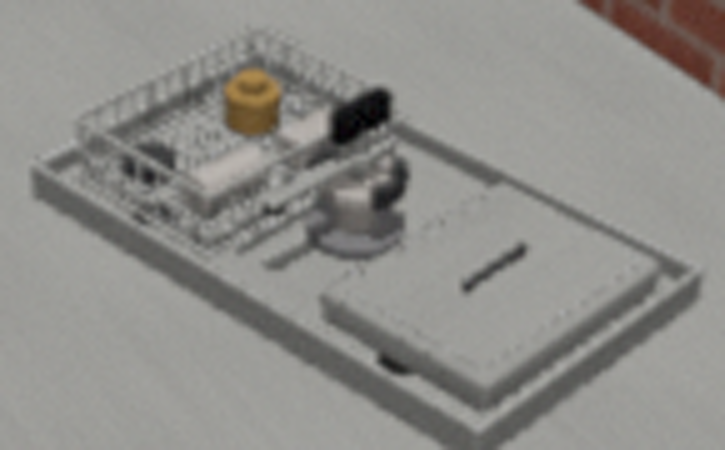

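```bash
python3 - <<'E'
from h import *
z=lambda x,y:(235+x/4-.4,95+y/4-.4)
c=[atz("top",z(*p),.03)[:2] for p in [(53,187),(598,42),(690,348),(145,505)]]
c=np.array(c);print(c,c.mean(0),np.linalg.norm(c-np.roll(c,1,0),axis=1))
ax=(c[0]-c[3]+c[1]-c[2]);print("tray x angle",np.arctan2(ax[1],ax[0]))
ay=(c[0]-c[1]+c[3]-c[2]);print("tray y-90",np.arctan2(-ay[0],ay[1]))
k=meet(ray("top",z(376,248)),ray("side",(295+360/5,180+117/5)));print(k)
print(atz("top",z(376,248),.126), atz("top",z(370,211),.126),atz("top",z(383,286),.126))
E
```

```text
[[ 0.63970258  0.17827314]
 [ 0.74236695 -0.23147991]
 [ 0.50999804 -0.29256818]
 [ 0.40175658  0.11260524]] [ 0.57345604 -0.05829243] [0.24684119 0.42241867 0.24026461 0.41938253]
tray x angle 0.2632582476379072
tray y-90 0.2532469991985084
(array([ 0.57516178, -0.05859139,  0.1138309 ]), [np.float64(0.00020680408172487258), np.float64(0.00020680408172484978)])
[ 0.57335967 -0.05832163  0.126     ] [ 0.59927823 -0.05473515  0.126     ] [ 0.54682242 -0.06257234  0.126     ]
```

```bash
cat > plan.py <<'E'
from h import *
def goal(a,pos,sgn=1):
    y=np.array([0,0,-1.]);z=sgn*np.array([-np.sin(a),np.cos(a),0]);x=np.cross(y,z)
    T=np.eye(4);T[:3,:3]=np.c_[x,y,z];T[:3,3]=pos;return T
def rows(Tg,Tc):
    D=np.linalg.inv(Tc)@Tg
    return np.round(np.r_[D[:3,3]/.5,R.from_matrix(D[:3,:3]).as_rotvec()/np.pi],4)
E
python3 - <<'E'
from plan import *
o=robot.get_obs();T=Twt(o);print(T.round(3))
for s in(1,-1):
  for p in([.55,-.0,.24],[.574,-.0585,.24]): print(s,rows(goal(.255,p,s),T))
print(atz("top",(157,153),.1),atz("top",(145,240),.05))
E
```

```text
[[ 0.95  -0.001  0.313  0.196]
 [-0.313 -0.001  0.95   0.593]
 [-0.    -1.    -0.002  0.207]
 [ 0.     0.     0.     1.   ]]
1 [ 1.0448e+00 -6.4200e-02 -9.0420e-01  5.0000e-04 -1.8260e-01 -2.0000e-04]
1 [ 1.1270e+00 -6.4100e-02 -1.0003e+00  5.0000e-04 -1.8260e-01 -2.0000e-04]
-1 [ 1.0448e+00 -6.4200e-02 -9.0420e-01  3.0000e-04  8.1740e-01  6.0000e-04]
-1 [ 1.1270e+00 -6.4100e-02 -1.0003e+00  3.0000e-04  8.1740e-01  6.0000e-04]
[0.59820233 0.42718643 0.1       ] [0.35228243 0.47865291 0.05      ]
```

```bash
python3 -m crank '[[0,-0.06,0,0,0,0,1],[1,-0.06,-0.88,0,-0.18,0,1],[1,-0.06,-0.88,0,-0.18,0,1],[1,-0.06,-0.88,0,-0.18,0,1],[1,-0.06,-0.88,0,-0.18,0,1],[1,-0.06,-0.88,0,-0.18,0,1],[1,-0.06,-0.88,0,-0.18,0,1],[1,-0.06,-0.88,0,-0.18,0,1],[1,-0.06,-0.88,0,-0.18,0,1],[1,-0.06,-0.88,0,-0.18,0,1]]'
python3 - <<'E'
from plan import *
o=robot.get_obs();T=Twt(o);print(o["position"],o["q"],rows(goal(.255,[.574,-.0585,.24]),T))
E
```

```text
time: 1.4
position: [0.4763, 0.1149, 0.2381]
tool_rot: [-0.702, -0.087, 0.087, 0.702]
ft_force: [0.1, 0.3, 0.6]
grip_width: 0.0873
[0.47628351 0.11485382 0.23806359] [ 7.89010960e-03  3.06439205e-01  1.72651578e+00  3.22504335e-04
  1.10844087e+00 -1.80947651e+00] [ 1.050e-01 -3.900e-03 -3.839e-01 -1.000e-04 -2.700e-03  1.000e-04]
```

```bash
python3 -m crank '[[0.105,-0.004,-0.384,0,-0.0027,0,0.5],[0.105,-0.004,-0.384,0,-0.0027,0,0],[0.105,-0.004,-0.384,0,-0.0027,0,0],[0.105,-0.004,-0.384,0,-0.0027,0,0],[0.105,-0.004,-0.384,0,-0.0027,0,0],[0.105,-0.004,-0.384,0,-0.0027,0,0]]'
python3 - <<'E'
from plan import *
o=robot.get_obs();T=Twt(o);print(o["position"],o["q"],o["time"])
a=vision.camera("wrist");cv2.imwrite("pics/w1.png",a);np.savez("w1",**o)
print(proj("wrist",[[.574,-.0585,.126],[.574,-.0585,.071]],o))
E
```

```text
time: 2.15
position: [0.5722, -0.055, 0.2398]
tool_rot: [-0.701, -0.09, 0.091, 0.702]
ft_force: [1.2, -0.2, -0.1]
grip_width: 0.0444
[ 0.57215294 -0.05499282  0.2397535 ] [-2.90435406e-01  4.24796623e-01  1.52281500e+00  5.28721190e-04
  1.19595344e+00 -2.11791274e+00] 2.15
[[320.61914624 188.93140635]
 [321.20230601 177.13953199]]
```

View pics/w1.png

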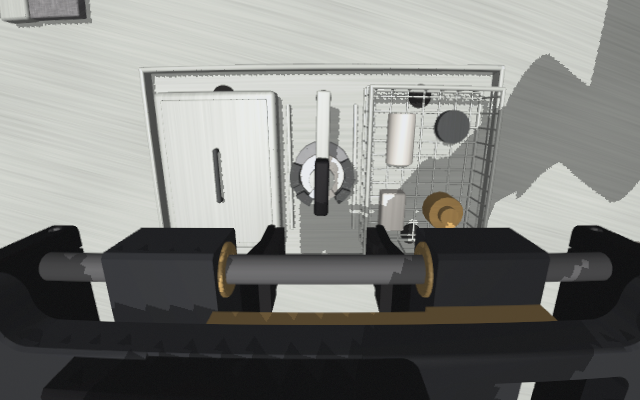

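```bash
python3 - <<'E'
from h import *
a=cv2.imread("pics/w1.png")[80:230,250:400];cv2.imwrite("pics/w1z.png",cv2.resize(a,None,fx=4,fy=4,interpolation=cv2.INTER_CUBIC))
E
```

```text
(no output)
```

View pics/w1z.png

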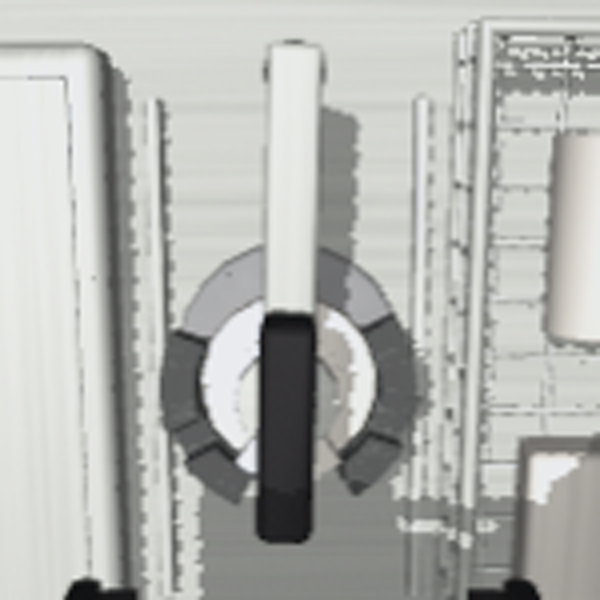

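```bash
python3 - <<'E'
from plan import *
o=dict(np.load("w1.npz"));a=cv2.imread("pics/w1.png")
def plane(z,c,yaw,half=.06,n=600):
    u=np.linspace(half,-half,n) # top row = +x tray ; col left=+y
    X,Y=np.meshgrid(u,u,indexing="ij")
    P=np.c_[c[0]+np.cos(yaw)*X.ravel()-np.sin(yaw)*Y.ravel(),c[1]+np.sin(yaw)*X.ravel()+np.cos(yaw)*Y.ravel(),np.full(X.size,z)]
    m=proj("wrist",P,o).reshape(n,n,2).astype(np.float32)
    return cv2.remap(a,m[...,0],m[...,1],cv2.INTER_CUBIC)
im=plane(.071,(.574,-.0585),.255)
s=600/.12
cv2.circle(im,(300,300),int(.036*s),(0,0,255),1)
cv2.drawMarker(im,(300,300),(0,0,255),0,20)
cv2.imwrite("pics/rect.png",im)
im=plane(.126,(.574,-.0585),.255)
cv2.rectangle(im,(int(300-.007*s),int(300-.027*s)),(int(300+.007*s),int(300+.027*s)),(0,0,255),1);cv2.imwrite("pics/rect2.png",im)
E
```

```text
(no output)
```

View pics/rect.png

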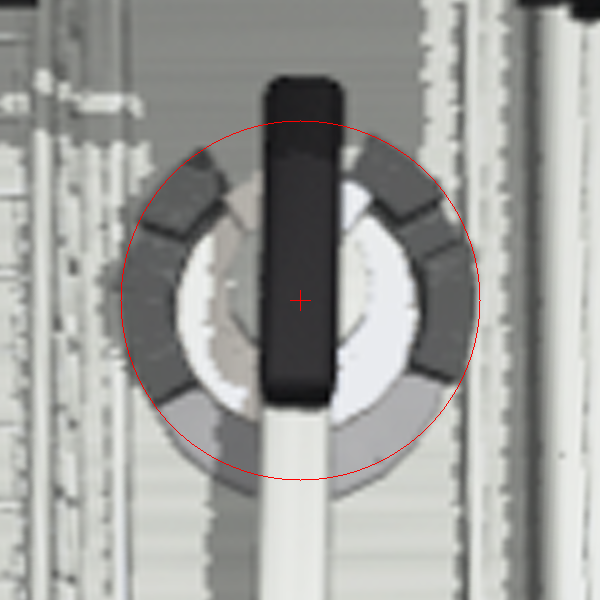

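View pics/rect2.png

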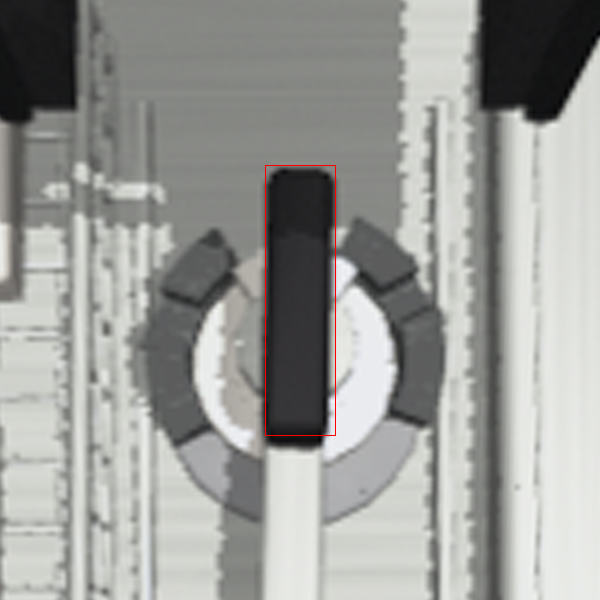

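Bar centre, axis and yaw agree with the estimate (rect2: bar at 297,303). The crown's gap on the pan side lies at about (435,220) in the rectified view, which is a turn of about -1.05 rad. The basket is at tray +y, so I turn clockwise, i.e. minus.

```bash
python3 - <<'E'
from plan import *
o=robot.get_obs();T=Twt(o);print(o["position"],R.from_matrix(T[:3,:3]).as_euler("zyx"),o["time"],o["ft_force"],o["moment"])
print(np.arctan2(T[1,0],T[0,0]),rows(goal(.255,[.574,-.0585,.109]),T))
E
```

```text
[ 0.57224841 -0.05485759  0.23992966] [ 1.38528519e-03 -2.57008030e-01 -1.56968698e+00] 2.2 [0.22919246 0.35095936 0.02508383] [ 0.01567662 -0.00822294 -0.00109123]
0.2570093646457279 [ 0.0018  0.2618 -0.0082 -0.0003  0.0006 -0.0004]
```

```bash
python3 -m crank '[[0.002,0,-0.008,0,0,0,0],[0.002,0.1,-0.008,0,0,0,0],[0.002,0.2,-0.008,0,0,0,0],[0.002,0.2,-0.008,0,0,0,0],[0.002,0.2,-0.008,0,0,0,0]]'
python3 - <<'E'
from plan import *
o=robot.get_obs();T=Twt(o);
print(np.arctan2(T[1,0],T[0,0]),rows(goal(.255,[.574,-.0585,.109]),T))
cv2.imwrite("pics/w2.png",vision.camera("wrist"))
E
```

```text
time: 2.82
position: [0.5766, -0.0603, 0.1416]
tool_rot: [0.702, 0.091, -0.089, -0.701]
ft_force: [0.8, 0.1, 0.4]
grip_width: 0.0433
0.2558981343119325 [-0.0043  0.0651  0.0048  0.0004  0.0003  0.0007]
```

View pics/w2.png

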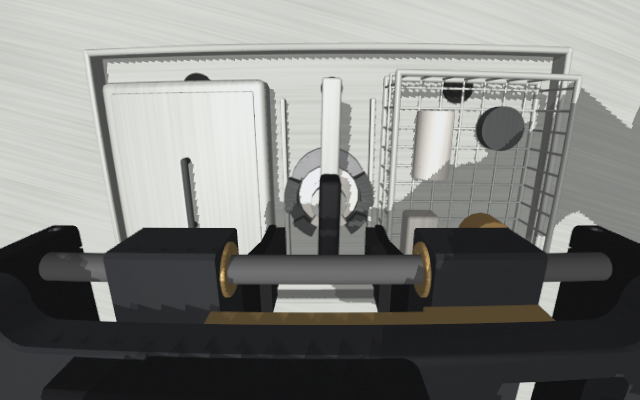

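```bash
python3 - <<'E'
from plan import *
o=robot.get_obs();print(o["position"])
a=vision.camera("wrist")
s,c=np.sin(.255),np.cos(.255)
for z,col in((.126,(0,0,255)),(.1,(0,255,0))):
  P=[[.574+c*x-s*y,-.0585+s*x+c*y,z] for x,y in((.027,.007),(.027,-.007),(-.027,-.007),(-.027,.007))]
  p=proj("wrist",P,o);print(p.round(1))
  a_=a
  cv2.polylines(a,[((p+.5)*16).astype(np.int32)],True,col,1,cv2.LINE_AA,4)
b=vision.camera("wrist")
cv2.imwrite("pics/w3.png",np.hstack([cv2.resize(q[130:270,270:390],None,fx=3.3,fy=3.3,interpolation=cv2.INTER_CUBIC) for q in (a,b)]))
E
```

```text
[ 0.57712328 -0.06052344  0.1422529 ]
[[339.5 257.9]
 [318.5 257.9]
 [318.1 178.7]
 [340.6 178.8]]
[[338.  242.2]
 [319.3 242.1]
 [319.  170.8]
 [338.9 170.9]]
```

View pics/w3.png

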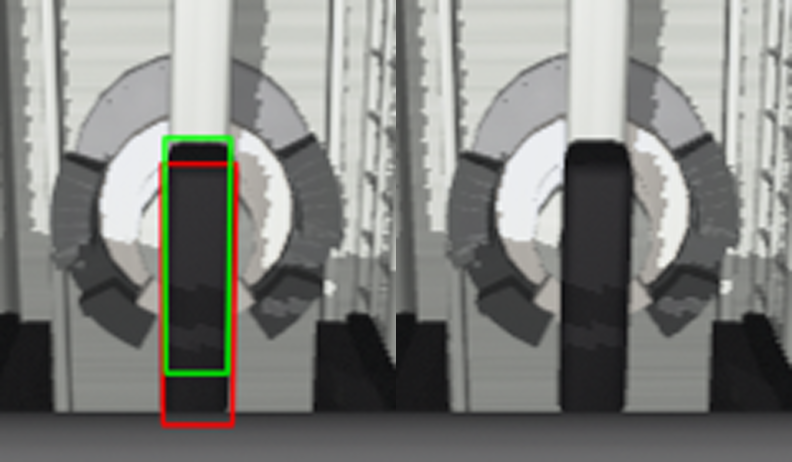

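```bash
python3 - <<'E'
from plan import *
o=robot.get_obs();T=Twt(o);print(o["position"],rows(goal(.255,[.574,-.0588,.125]),T))
E
```

```text
[ 0.57703747 -0.06061459  0.14245095] [-0.0051  0.0349  0.0051  0.0008  0.0002  0.0013]
```

```bash
python3 -m crank '[[-0.005,0.02,0.005,0,0,0,-0.2],[-0.005,0.034,0.005,0,0,0,-0.3],[-0.005,0.034,0.005,0,0,0,-0.3],[-0.005,0.034,0.005,0,0,0,-0.3],[-0.005,0.034,0.005,0,0,0,-0.3]]'
python3 - <<'E'
from plan import *
o=robot.get_obs();T=Twt(o);print(o["position"],rows(goal(.255,[.574,-.0588,.109]),T),o["ft_force"],o["moment"])
E
```

```text
time: 3.6
position: [0.5725, -0.0586, 0.1232]
tool_rot: [0.701, 0.09, -0.09, -0.701]
ft_force: [-1.2, -0.3, -0.1]
grip_width: 0.0304
[ 0.57253894 -0.05857822  0.12316932] [ 0.0027  0.0283 -0.0012  0.0001  0.0001  0.0001] [-1.2425736  -0.28307964 -0.0977633 ] [0.0567867  0.01381153 0.02888163]
```

```bash
python3 -m crank '[[0.002,0.014,-0.001,0,0,0,-0.3],[0.002,0.028,-0.001,0,0,0,-0.3],[0.002,0.028,-0.001,0,0,0,-0.3],[0.002,0.028,-0.001,0,0,0,-0.3]]'
python3 - <<'E'
from plan import *
for k in range(2):
  o=robot.get_obs();T=Twt(o);print(o["position"],rows(goal(.255,[.574,-.0588,.109]),T),o["ft_force"],o["moment"]);vision.camera("side")
E
```

```text
time: 4.1
position: [0.5734, -0.0587, 0.1089]
tool_rot: [-0.701, -0.09, 0.09, 0.701]
ft_force: [0.6, -0.5, 0.4]
grip_width: 0.0305
[ 0.57336271 -0.05870782  0.10886936] [ 0.0012 -0.0003 -0.0005 -0.      0.0001 -0.0001] [ 0.5612969  -0.48638785  0.37515456] [0.00969616 0.01926572 0.00849841]
[ 0.57347622 -0.05875234  0.10906646] [ 0.001   0.0001 -0.0004  0.      0.0001  0.    ] [-0.44034182 -0.62228826 -0.54506875] [ 0.07825358  0.08357378 -0.03175407]
```

Close in on the bar, moderate force.

```bash
python3 -m crank '[[0,0,0,0,0,0,-0.6],[0,0,0,0,0,0,-0.7],[0,0,0,0,0,0,-1],[0,0,0,0,0,0,-1],[0,0,0,0,0,0,-1]]' 25
python3 - <<'E'
from plan import *
o=robot.get_obs();T=Twt(o);print(o["position"],np.arctan2(T[1,0],T[0,0]),o["ft_force"],o["moment"])
E
```

```text
time: 4.82
position: [0.5734, -0.0586, 0.1092]
tool_rot: [-0.701, -0.09, 0.09, 0.701]
ft_force: [-0.5, 0.1, 0.7]
grip_width: 0.0132
[ 0.57340623 -0.05860261  0.10915216] 0.2551610264005415 [-0.47354032  0.09800655  0.71139575] [ 0.14464306  0.04720374 -0.00785904]
```

```bash
python3 -m crank '[[0,-0.008,0,0,0,0,-1],[0,-0.016,0,0,0,0,-1],[0,-0.022,0,0,0,0,-1],[0,-0.023,0,0,0,0,-1],[0,-0.023,0,0,0,0,-1]]'
python3 - <<'E'
from plan import *
o=robot.get_obs();T=Twt(o);print(o["position"],np.arctan2(T[1,0],T[0,0]),o["ft_force"],o["moment"],o["q"])
cv2.imwrite("pics/s4.png",cv2.resize(vision.camera("side")[150:270,280:440],None,fx=5,fy=5));cv2.imwrite("pics/w4.png",vision.camera("wrist"))
E
```

```text
time: 5.45
position: [0.5731, -0.0586, 0.1203]
tool_rot: [-0.701, -0.09, 0.09, 0.702]
ft_force: [1.1, 1.0, -9.6]
grip_width: 0.0127
[ 0.5730547  -0.05857084  0.12025934] 0.25517223483998497 [ 1.08596446  0.99463089 -9.63337798] [ 0.11731396 -0.26943825  0.06662996] [-2.95801109e-01  5.77548920e-01  1.63800386e+00  8.59123938e-05
  9.26920213e-01 -2.12182109e+00]
```

View pics/w4.png

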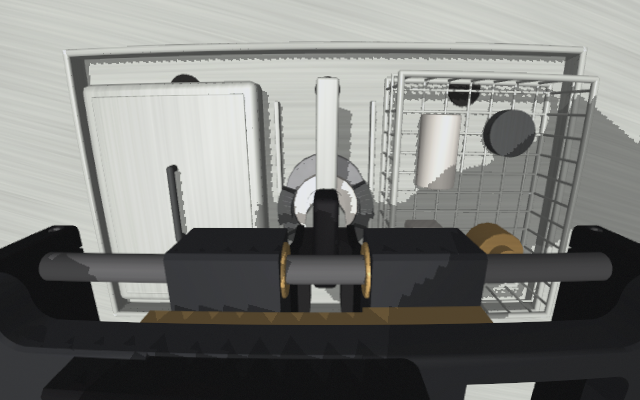

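```bash
python3 -m crank '[[0,0,0,0,0.04,0,-1],[0,0,0,0,0.08,0,-1],[0,0,0,0,0.12,0,-1],[0,0,0,0,0.16,0,-1],[0,0,0,0,0.2,0,-1],[0,0,0,0,0.24,0,-1],[0,0,0,0,0.28,0,-1],[0,0,0,0,0.32,0,-1],[0,0,0,0,0.335,0,-1],[0,0,0,0,0.335,0,-1]]'
cat > st.py <<'E'
from plan import *
o=robot.get_obs();T=Twt(o);y=np.arctan2(T[1,0],T[0,0]);print("pos",o["position"].round(5),"turn",round(y-.2552,4),"F",o["ft_force"].round(2),"M",o["moment"].round(3),"w",round(o["grip_width"],4),"t",o["time"])
E
python3 st.py; python3 - <<'E'
from plan import *
np.savez("w5",**robot.get_obs());cv2.imwrite("pics/w5.png",vision.camera("wrist"))
cv2.imwrite("pics/s5.png",cv2.resize(vision.camera("side")[150:270,280:440],None,fx=5,fy=5,interpolation=cv2.INTER_CUBIC))
E
python3 st.py
```

```text
time: 6.8
position: [0.5732, -0.0583, 0.1204]
tool_rot: [-0.652, 0.275, -0.274, 0.652]
ft_force: [2.2, 1.8, -10.0]
grip_width: 0.0131
pos [ 0.57321 -0.05827  0.1204 ] turn -1.0519 F [  2.15   1.83 -10.05] M [ 0.252 -0.3   -0.009] w 0.0131 t 6.8
pos [ 0.57322 -0.05833  0.12044] turn -1.0517 F [  0.79   1.26 -10.06] M [ 0.34  -0.321 -0.007] w 0.0127 t 6.9
```

View pics/w5.png

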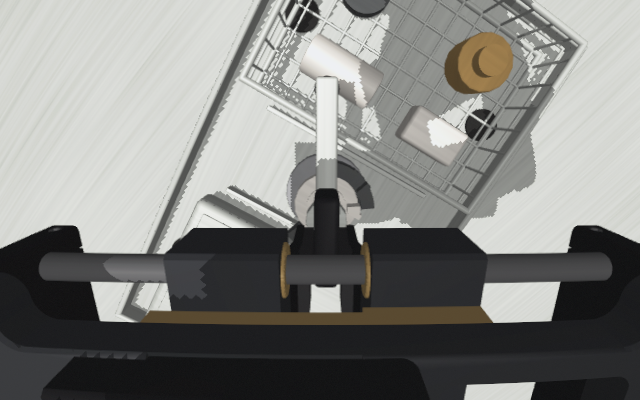

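View pics/s5.png

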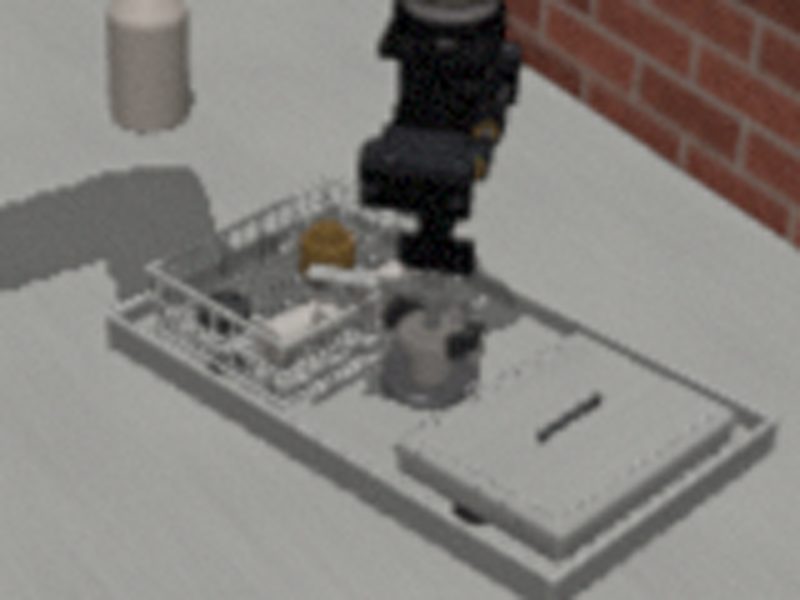

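```bash
python3 -m crank '[[0,0.002,0,0,0,0,-1],[0,0.004,0,0,0,0,-1],[0,0.004,0,0,0,0,-1]]' >/dev/null;python3 st.py;  python3 -m crank '[[0,0.002,0,0,0,0,-1],[0,0.002,0,0,0,0,-1]]'>/dev/null;python3 st.py
python3 -m crank '[[0,0.002,0,0,0,0,-1],[0,0.002,0,0,0,0,-1]]'>/dev/null;python3 st.py
```

```text
pos [ 0.57325 -0.05848  0.11843] turn -1.0525 F [ 1.71  2.8  -9.81] M [ 0.469 -0.247  0.018] w 0.0131 t 7.275
pos [ 0.57328 -0.05855  0.11747] turn -1.0525 F [ 1.23  3.74 -8.57] M [ 0.553 -0.227  0.06 ] w 0.0127 t 7.525
pos [ 0.57331 -0.05858  0.11648] turn -1.0525 F [ 0.28  4.79 -9.26] M [ 0.574 -0.201 -0.006] w 0.0129 t 7.775
```

```bash
python3 -m crank '[[0,0.002,0,0,0,0,-1],[0,0.002,0,0,0,0,-1]]' >/dev/null;python3 st.py;  python3 -m crank '[[0,0.002,0,0,0,0,-1],[0,0.002,0,0,0,0,-1]]'>/dev/null;python3 st.py
python3 -m crank '[[0,0.002,0,0,0,0,-1],[0,0.002,0,0,0,0,-1]]'>/dev/null;python3 st.py
```

```text
pos [ 0.57336 -0.05867  0.1155 ] turn -1.0525 F [ 0.87  4.19 -8.42] M [ 0.572 -0.212 -0.028] w 0.0129 t 8.025
pos [ 0.57335 -0.05866  0.1145 ] turn -1.0525 F [ 1.83  3.93 -9.78] M [ 0.632 -0.138  0.014] w 0.0132 t 8.275
pos [ 0.57337 -0.05867  0.1135 ] turn -1.0525 F [ 0.54  3.33 -9.53] M [ 0.668 -0.219 -0.   ] w 0.0129 t 8.525
```

```bash
python3 -m crank '[[0,0.002,0,0,0,0,-1],[0,0.004,0,0,0,0,-1],[0,0.004,0,0,0,0,-1]]' >/dev/null;python3 st.py;  python3 -m crank '[[0,0.002,0,0,0,0,-1],[0,0.002,0,0,0,0,-1]]'>/dev/null;python3 st.py
python3 -m crank '[[0,0.002,0,0,0,0,-1],[0,0.002,0,0,0,0,-1]]'>/dev/null;python3 st.py
```

```text
pos [ 0.5734 -0.0587  0.1115] turn -1.0525 F [ 0.98  3.62 -7.46] M [ 0.639 -0.168 -0.024] w 0.0127 t 8.9
pos [ 0.57339 -0.05867  0.11049] turn -1.0525 F [ 1.21  4.14 -7.75] M [ 0.647 -0.226 -0.03 ] w 0.013 t 9.15
pos [ 0.57339 -0.05869  0.1095 ] turn -1.0524 F [ 1.04  3.1  -7.72] M [ 0.668 -0.132 -0.031] w 0.0128 t 9.4
```

It went in on the first probe with hardly any moment. The last fraction of a mm is left to the spring, so I release now.

```bash
python3 -m crank '[[0,0.0006,0,0,0,0,-1],[0,0.0006,0,0,0,0,-0.65],[0,0.0006,0,0,0,0,-0.5],[0,0.0006,0,0,0,0,-0.3],[0,0.0006,0,0,0,0,-0.3]]' >/dev/null;python3 st.py
python3 -m crank '[[0,-0.02,0,0,0,0,-0.3],[0,-0.05,0,0,0,0,-0.3],[0,-0.1,0,0,0,0,-0.3],[0,-0.2,0,0,0,0,-0.3],[0,-0.26,0,0,0,0,-0.3],[0,-0.26,0,0,0,0,-0.3],[0,-0.26,0,0,0,0,-0.3]]' >/dev/null;python3 st.py
python3 - <<'E'
from plan import *
o=robot.get_obs();a=vision.camera("wrist");np.savez("w6",**o)
p=proj("wrist",[[.574,-.0588,.126],[.574+.085*np.cos(.255+np.pi-1.0525),-.0588+.085*np.sin(.255+np.pi-1.0525),.084]],o);print(p)
cv2.imwrite("pics/w6.png",a);cv2.imwrite("pics/s6.png",cv2.resize(vision.camera("side")[170:270,290:440],None,fx=5,fy=5,interpolation=cv2.INTER_CUBIC))
b=a.copy()
for z,col in((.126,(0,0,255)),(.1345,(0,255,0))):
  s,c=np.sin(.255-1.0525),np.cos(.255-1.0525)
  P=[[.574+c*x-s*y,-.0588+s*x+c*y,z] for x,y in((.027,.007),(.027,-.007),(-.027,-.007),(-.027,.007))]
  cv2.polylines(b,[((proj("wrist",P,o)+.5)*16).astype(np.int32)],True,col,1,cv2.LINE_AA,4)
cv2.imwrite("pics/w6z.png",np.hstack([cv2.resize(q[90:230,260:380],None,fx=3.3,fy=3.3,interpolation=cv2.INTER_CUBIC) for q in (a,b)]))
E
```

```text
pos [ 0.57385 -0.05934  0.10984] turn -1.0525 F [-0.6  -0.   -0.11] M [-0.028 -0.002  0.004] w 0.0292 t 10.025
pos [ 0.57277 -0.05851  0.23911] turn -1.0524 F [ 0.03 -0.53 -0.78] M [-0.057  0.013 -0.   ] w 0.0302 t 10.9
[[325.52145275 189.40835638]
 [325.58122765  97.35472875]]
```

View pics/w6z.png

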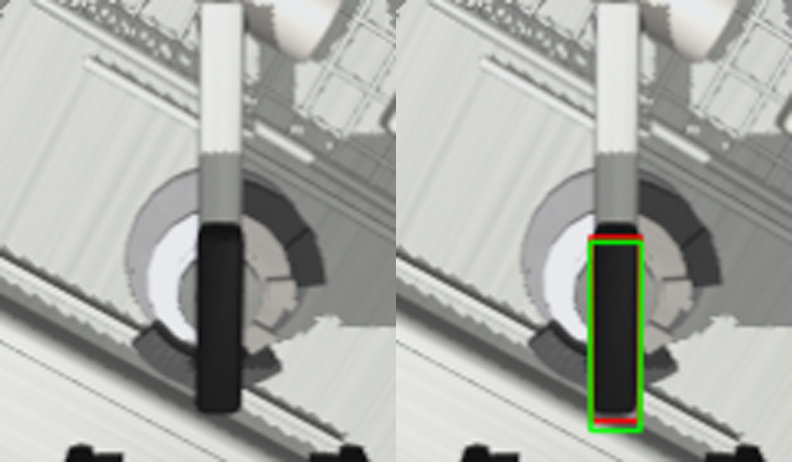

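View pics/s6.png

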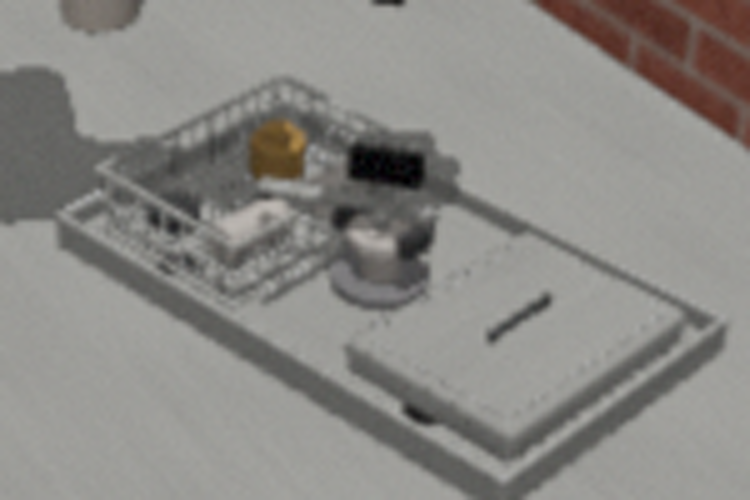

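The side view puts the bar centre at about (367,203), the same pixel as when it was parked fully down; 8.5 mm of lift would show as about 6 px. The finger crosses the basket's rim and the gripper is clear.

```bash
python3 - <<'E'
from rig import robot
print(robot.hand_in())
E
```

```text
the job is handed in; nothing more can be done
None
```

The basket appears to be locked and the job is handed in; the hand-in reports no verdict. I pulled the knob up about 11 mm, turned it clockwise to -1.05 rad with the tooth clear of the crown, and eased it down. It went into the notch on the first try.

- **Fully down:** I lowered the knob to within 0.3 mm of its parked grip height and left the rest to the spring. Throughout, the force stayed a downward spring pull of 7.5 to 10 N, so the tooth was not resting on the crown. After release, the side camera showed the bar at the same pixel height as when it was parked.
- **Wrench:** the moment about the vertical stayed at or below about 0.07 N m in the readings between moves, against the limit of 0.36 N m. The bush angle itself is not reported.
- **Position:** the last pictures show the finger over the wire basket's rim. The basket and pan look unmoved, though I did not measure them again. The gripper is open and about 13 cm above the knob.
- **Disagreements:** a sideways force of 3 to 5 N showed while lowering, from the grip being slightly off the post's axis, and it vanished on release. In the final wrist view the drawn outline of the knob was about 1 mm off along the bar, within the calibration. The run took about 11 s.

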